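# Open the cluttered collecting jar and load the sample vials

### The job

First clear the carton off the jar's lid and the square bottle off the round cork mat, putting both inside the shallow grey tray. Then twist the jar's lid anticlockwise, regripping as often as needed, until it lifts off, lay it right way up fully on the cork mat, and put every sample vial standing about on the table into the jar. Do not shift the drinks can or the wash bottle.

Things in the scene. Friction and masses are not known exactly. Their poses are not given: they have to be found in the camera images.
- jar: Clear jar, outside diameter 74 mm, bore 68, fixed on a 130 mm square, 8 mm thick plate. Origin: under the plate, on the jar's axis; rim 90 mm, inner floor 14 mm above it. A white rim flange (diameter 85) has two gaps, at +x and -x, marked by two black outside fins (35 to 70 mm up, reaching 58 mm from the axis); the lid's lugs pass up only there. A stop follows each gap anticlockwise.
- lid: Grey lid, diameter 95 mm; origin: centre of its lower edge. On top, from 17 to 41 mm above the origin, a grip bar 56 long (lid x) by 28 wide (y). Shut, its origin is 79 mm above the table. Turn it anticlockwise (from above) about 1.8 to 2.3 rad till the bar points to the jar's fins (lid x along jar x, either way, within 0.15 rad), then lift. It turns easily without rising and stays put; 120 g.
- carton: Small cardboard carton with a paper band, 70 (x) x 50 (y) x 45 (z) mm, about 90 g, lying on top of the lid's grip bar at the start. Origin: centre of its underside.
- bottle: White plastic bottle with a square body 50 x 50 x 80 mm high, above it a neck of diameter 24 mm and a round cap of diameter 32 mm, 112 mm high overall, about 0.15 kg. Origin: centre of its underside, z up to the cap. It stands on the cork mat at the start.
- mat: Round cork mat fixed on the table, diameter 140 mm, 4 mm thick. Origin: centre of its underside.
- tray: Open shallow grey tray fixed to the table, outside 220 (x) x 180 (y) mm, 40 mm high, walls and floor 5 mm thick. Origin: centre of its underside.
- can: Aluminium drinks can, diameter 66 mm, 115 mm high; leave it alone. Origin: centre of its underside.
- washbottle: Wash bottle, diameter 70 mm, 185 mm high with a bent blue spout; leave it alone. Origin: centre of its underside.
- vial1: Hexagonal sample vial, clear with a white cap, 20 mm across flats (23 across corners), 32 mm high, 15 g. Flats face its +y and -y and every 60 degrees round. Origin: centre of its underside, z up to the cap. Three to five of these are present.
- vial1_mid (a point): Middle of vial1, 16 mm above its origin.
- vial2: Hexagonal sample vial, clear with a white cap, 20 mm across flats (23 across corners), 32 mm high, 15 g. Flats face its +y and -y and every 60 degrees round. Origin: centre of its underside, z up to the cap. Three to five of these are present.
- vial2_mid (a point): Middle of vial2, 16 mm above its origin.
- vial3: Hexagonal sample vial, clear with a white cap, 20 mm across flats (23 across corners), 32 mm high, 15 g. Flats face its +y and -y and every 60 degrees round. Origin: centre of its underside, z up to the cap. Three to five of these are present.
- vial3_mid (a point): Middle of vial3, 16 mm above its origin.
- vial4: Hexagonal sample vial, clear with a white cap, 20 mm across flats (23 across corners), 32 mm high, 15 g. Flats face its +y and -y and every 60 degrees round. Origin: centre of its underside, z up to the cap. Three to five of these are present.
- vial4_mid (a point): Middle of vial4, 16 mm above its origin.
- vial5: Hexagonal sample vial, clear with a white cap, 20 mm across flats (23 across corners), 32 mm high, 15 g. Flats face its +y and -y and every 60 degrees round. Origin: centre of its underside, z up to the cap. Three to five of these are present.
- vial5_mid (a point): Middle of vial5, 16 mm above its origin.

How it is judged:
By the outcome, as a careful person would: the job done as asked, in the order asked, and still so for the second after the job is handed in, with the robot touching nothing.
Of vial1, vial2, vial3, vial4, vial5 only 3 to 5 are there at a start; the rules pass over those that are not, and their reading is None.
At some moment in a run one of vial1, vial2, vial3, vial4, vial5, bottle may be knocked a few centimetres aside while the robot is not near it.
It also fails if it takes over 210 s, if anything falls off the work surface, if the arm or the gripper's body presses on something with over 40 N, if the wrist force passes 120 N, or if a joint passes its speed limit or range.

### The arm

A 7-joint arm with a two-finger parallel gripper is mounted at the origin on the work surface. World frame = base frame: x ahead of the robot, y to its left, z up, the work surface at z = 0. Lengths are in m, angles in rad, forces in N, time in s.
With the tool pointing down it reaches from about 0.4 to 0.85 m from the base axis. Payload 10.4 kg.
Tool frame: the origin (TCP) lies at the very end of the fingers, on their centre line; the grasp point (between the pads) lies manip.hold_point_z behind it (manip.hold_point_z is the distance from the TCP to the grasp point, in m); z points along the fingers, y is the direction in which the jaws open and shut (so a half turn about z gives the same grasp; the last joint's range is limited). The gripper opens to 85 mm and grips with 20 to 120 N. Pads are 22 mm wide; open, the fingers measure 114 mm over their backs; the gripper's body (76 mm by 85 mm) begins 54 mm behind the grasp point. The pads swing forward as they close: fully open they stand 13 mm farther back than shut.
Start: joints at [1.088, 0.332, -0.065, 1.46, 0.022, 1.35, -0.088], TCP at [0.277, -0.56, 0.231] pointing down, gripper open.
Joint ranges: [-2.6, 2.6], [-0.5, 2.12], [-1.47, 1.34], [0.16, 2.42], [-1.27, 4.41], [0.06, 2.06], [-2.6, 2.6]. Speed limits (rad/s): [2.22, 2.22, 2.79, 2.79, 3.14, 3.14, 3.14].

### API

Orientations are given as a unit quaternion [x, y, z, w].
In Python, from workcell import manip gives the robot as it stands.
- The arm moves only by the tool jog_arm, never from a script. Its arguments are lists of equal length, an entry for each row: "translation": the shift along the world's x, y, z in mm, a list of three; "turn": the turn about the world's z in degrees. In form: {"translation": [[x, y, z], ...], "turn": [turn, ...]}. A call has 1 to 12 rows; each row is the pose to reach, as a shift and turn from the pose measured when the call began; what a row does not reach only later rows make up. A row lasts 1/12 s, in which the tool goes at most 41.7 mm and 7.16 degrees, less where a joint would pass 70% of its speed; a pose out of reach is approached as far as the arm can. A call with a gripper value outside its range is refused whole. "grip" is the finger opening in mm, from 0 to 85.4, set as the call begins (left out, the last holds). The fingers move at their own pace and stop on an object; "grip_force" is the grip in N (left out, the last holds). Time passes only in rows, so rows that repeat a pose let the fingers close. It gives the time, the measured TCP pose, the force and the opening at its end, in the units of the state.
- manip.get_obs(): the state, without advancing time (a new reading comes with each control period).
- manip.camera(name): name is "scene" or "top"; returns a dict with "frame" (400x640x3 uint8, red, green, blue), "mtx" (3x3 intrinsics, pixels), "k1" (the pictures are not rectified: a ray, as slopes to the right and down, at radius r is drawn at 1 + k1 r^2 times it, then the intrinsics apply), "pose" (4x4, takes a point from camera to world coordinates). Camera axes: x right, y down, z forward; pixel columns grow to the right and rows downward; lengths in m; the calibration is good to about 2 mm. A picture is of the moment at which its call begins. There is no depth.
- manip.hand_in(): hands the job in, once; it reports no verdict.
Trained networks look in a picture, given as the dict that the camera call returned (one of the last four; its "shot" number tells which), for a name from the list of things; names that differ only in an ending like _2 or _b are one class to them, and where a whole thing is asked for, a point or a joint stands for the part that bears it (a point fixed in the world has none). Each returns a list of dicts, best first, with "confidence" (0 to 1); they miss things now and then, are a little off and sometimes report something else, mostly with a low value. They report only what shows in the picture. A call takes as long as a camera call.
- manip.outline_of(picture, label): "mask" (400x640 bool, what is visible of it) and "extent" ([left, top, right, bottom] in pixels, round what is visible of it).
- manip.pinpoint(picture, label): "at" ([column, row] in pixels: a listed point, or the origin of a listed thing).
The state is a dict: "clock": time; "joint_pos": joint angles; "joint_velocities": joint speeds; "tau": joint torques, N m; "position": TCP position; "ee_rot": TCP orientation; "ft_force": force on the tool from outside, world axes, zero at the start; "torque": the same for the moment, N m; "grip_width": opening from 0.0 (shut) to 1.0 (fully open).
Only numpy, scipy, OpenCV 4.12 (cv2) and the standard library are available. Lean on these libraries where they do the work, as an engineer would, in place of code of your own. Each camera call takes 0.05 s, during which the arm holds its last target. There are 200 camera calls.

## Working session

There is one attempt and no reset: what is moved stays moved. The work goes in short steps, Python scripts to look and compute and a tool call to move; the robot and the scene stay as the last step left them, time stands still between calls to the robot, and variables do not carry over. Pictures are saved under pics/ and viewed, about 12 in all and at most 16, crops included, and the job is handed in when it is done.

Besides the shell and the picture viewer there is one more tool, called after "Request:" as name([rows], argument=value, ...), one row to a line, values as JSON. jog_arm: Moves the arm, as the interface text tells. Its arguments: {"type":"object","properties":{"translation":{"type":"array"},"turn":{"type":"array"},"grip":{"type":"number"},"grip_force":{"type":"number"}},"required":["translation","turn"]}

```bash
ls; mkdir -p pics
cat > h.py <<'E'
import numpy as np, cv2
from workcell import manip
def ray(p,uv):
    K=p["mtx"];x=(uv[0]-K[0][2])/K[0][0];y=(uv[1]-K[1][2])/K[1][1]
    rd=np.hypot(x,y);r=rd
    for _ in range(30): r=rd/(1+p["k1"]*r*r)
    s=r/rd if rd>0 else 1
    T=np.array(p["pose"]);return T[:3,3],T[:3,:3]@np.array([x*s,y*s,1])
def onz(p,uv,z):
    o,d=ray(p,uv);return o+d*(z-o[2])/d[2]
def proj(p,X):
    T=np.array(p["pose"]);c=T[:3,:3].T@(np.array(X)-T[:3,3]);x,y=c[:2]/c[2];f=1+p["k1"]*(x*x+y*y)
    K=p["mtx"];return K[0][0]*x*f+K[0][2],K[1][1]*y*f+K[1][2]
def save(p,n,crop=None,s=1):
    im=cv2.cvtColor(p["frame"],cv2.COLOR_RGB2BGR)
    if crop: im=im[crop[1]:crop[3],crop[0]:crop[2]]
    cv2.imwrite("pics/"+n+".png",cv2.resize(im,None,fx=s,fy=s,interpolation=cv2.INTER_CUBIC))
E
python3 - <<'E'
from h import *
np.set_printoptions(precision=3,suppress=True)
o=manip.get_obs();print({k:np.round(v,3) for k,v in o.items()},manip.hold_point_z)
for c in("top","scene"):
    p=manip.camera(c);save(p,c+"0",s=1.25);print(c,np.array(p["pose"]),p["k1"])
    for n,z in dict(jar=0,lid=.079,carton=.12,bottle=0.004,mat=0,tray=0,can=0,washbottle=0,vial1=0,vial1_mid=.016).items():
        for d in manip.pinpoint(p,n): print(n,round(d["confidence"],2),np.round(d["at"]),onz(p,d["at"],z)[:2])
E
```

```text
pics
{'clock': np.float64(0.0), 'joint_pos': array([ 1.088,  0.333, -0.065,  1.461,  0.022,  1.35 , -0.089]), 'joint_velocities': array([ 0.001,  0.   , -0.001,  0.   , -0.002, -0.001,  0.   ]), 'tau': array([ -0.001, -62.543,   0.049, -39.161,   0.016,   0.01 ,   0.   ]), 'position': array([ 0.277, -0.56 ,  0.231]), 'ee_rot': array([ 0.974,  0.228, -0.   , -0.001]), 'ft_force': array([ 0.912,  0.356, -0.05 ]), 'torque': array([ 0.008, -0.018, -0.007]), 'grip_width': np.float64(0.997)} 0.0187
top [[-0.005 -0.982  0.189  0.38 ]
 [-1.     0.002 -0.016  0.037]
 [ 0.016 -0.189 -0.982  1.161]
 [ 0.     0.     0.     1.   ]] -0.07156911601977593
jar 0.69 [318. 265.] [0.44  0.016]
jar 0.66 [320. 184.] [0.641 0.009]
jar 0.35 [360. 262.] [ 0.449 -0.085]
lid 0.64 [322. 176.] [0.643 0.007]
carton 0.78 [322. 174.] [0.638 0.008]
carton 0.68 [355. 260.] [ 0.446 -0.063]
bottle 0.39 [319. 269.] [0.43  0.014]
mat 0.65 [234. 224.] [0.542 0.224]
tray 0.82 [443. 235.] [ 0.512 -0.292]
can 0.91 [285. 142.] [0.752 0.098]
washbottle 0.97 [362. 139.] [ 0.76  -0.097]
vial1 0.62 [316. 264.] [0.443 0.021]
vial1 0.4 [354. 262.] [ 0.447 -0.072]
vial1 0.37 [295. 258.] [0.459 0.072]
scene [[ 0.578  0.688 -0.439  0.991]
 [ 0.816 -0.491  0.306 -0.258]
 [-0.005 -0.535 -0.845  0.852]
 [ 0.     0.     0.     1.   ]] -0.030176731635340046
jar 0.75 [324. 230.] [0.628 0.006]
lid 0.61 [324. 206.] [0.616 0.017]
carton 0.88 [327. 208.] [0.643 0.004]
bottle 0.56 [373. 153.] [0.523 0.236]
bottle 0.4 [306. 162.] [0.448 0.08 ]
mat 0.82 [373. 163.] [0.547 0.219]
mat 0.71 [182. 256.] [ 0.5   -0.289]
tray 0.71 [184. 257.] [ 0.504 -0.285]
tray 0.53 [393. 248.] [0.755 0.106]
can 0.66 [396. 249.] [0.761 0.11 ]
washbottle 0.91 [322. 304.] [ 0.768 -0.097]
vial1 0.67 [282. 174.] [0.441 0.012]
vial1 0.57 [308. 165.] [0.455 0.081]
vial1 0.53 [251. 194.] [ 0.447 -0.08 ]
```

View pics/top0.png

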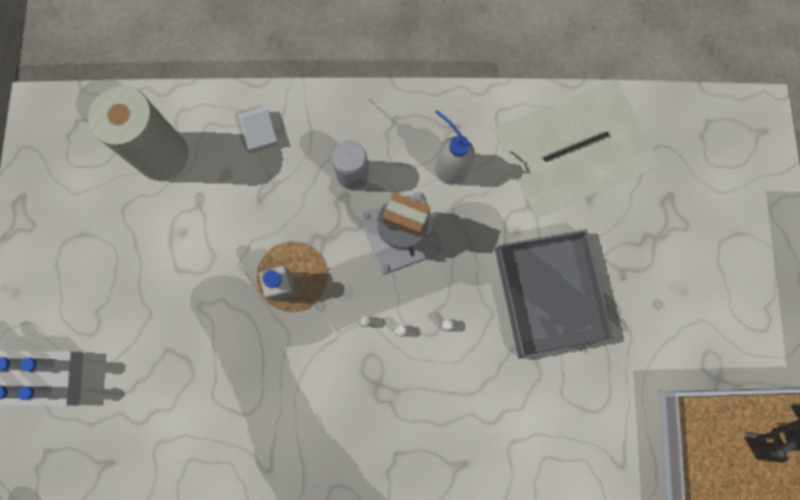

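View pics/scene0.png

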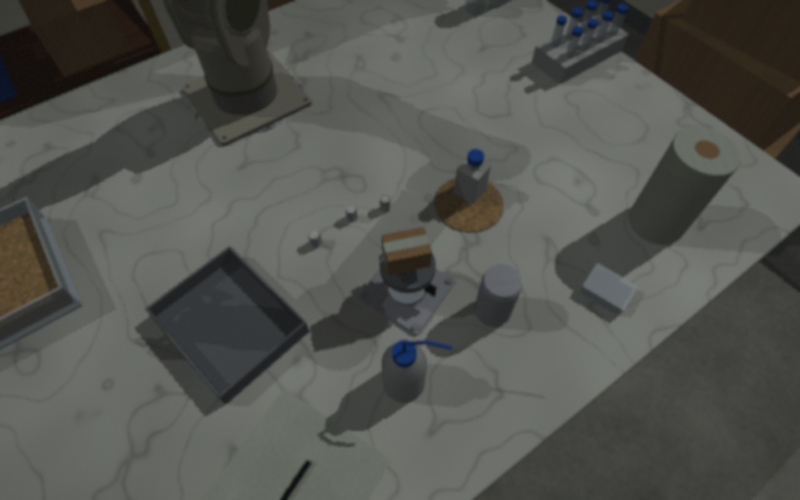

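The top picture (in source pixels) shows three vials near (293,257), (322,264) and (358,260). The carton is on the jar at (325,170), the bottle on the mat at (220,225), the tray at (443,235), the can at (281,130) and the wash bottle at (363,128).

```bash
cat >> h.py <<'E'
def rect(p,n,z,i=0):
    L=manip.outline_of(p,n)
    for d in L:
        m=d["mask"].astype(np.uint8);c=max(cv2.findContours(m,0,2)[0],key=cv2.contourArea)[:,0,:].astype(float)
        w=np.array([onz(p,q,z)[:2] for q in c],np.float32)*1000
        r=cv2.minAreaRect(w);print(n,round(d["confidence"],2),"px",d["extent"],"c",np.round(r[0]),"size",np.round(r[1]),"ang",round(r[2],1))
E
python3 - <<'E'
from h import *
p=manip.camera("top");save(p,"crop1",(190,135,390,285),4)
rect(p,"carton",.165);rect(p,"tray",.04);rect(p,"bottle",.08);rect(p,"mat",.004);rect(p,"jar",.008);rect(p,"vial1",.03)
q=manip.camera("scene")
rect(q,"carton",.14);rect(q,"bottle",.05);rect(q,"tray",.04);rect(q,"mat",.004);rect(q,"vial1",.016)
print([np.round(proj(p,[0.64,0.008,z])) for z in(0,.165)])
E
```

```text
carton 0.91 px [306.5, 155.9, 340.6, 188.3] c [633.   6.] size [72. 60.] ang 66.9
tray 0.9 px [394.8, 183.0, 491.5, 287.2] c [ 510. -280.] size [221. 196.] ang 10.7
tray 0.41 px [299.3, 162.9, 339.6, 202.3] c [634.  14.] size [100.  73.] ang 69.4
bottle 0.85 px [207.0, 212.8, 239.6, 244.1] c [526. 237.] size [59. 60.] ang 14.1
mat 0.7 px [205.5, 192.8, 262.5, 251.4] c [549. 223.] size [136. 136.] ang 45.6
jar 0.71 px [266.8, 113.0, 296.2, 151.9] c [776. 113.] size [101.  69.] ang 0.3
jar 0.66 px [287.3, 153.3, 350.4, 218.4] c [635.  10.] size [133. 134.] ang 19.8
vial1 0.63 px [313.6, 259.4, 323.1, 266.6] c [443.  15.] size [19. 21.] ang 89.8
vial1 0.29 px [347.3, 90.3, 378.7, 150.7] c [806. -99.] size [ 78. 154.] ang 88.9
bottle 0.83 px [361.4, 122.3, 392.0, 162.6] c [523. 245.] size [ 64. 142.] ang 39.5
bottle 0.54 px [278.9, 166.7, 288.4, 179.0] c [464.  -0.] size [19. 35.] ang 57.8
tray 0.58 px [117.2, 196.1, 245.9, 322.2] c [ 519. -287.] size [238. 179.] ang 10.6
mat 0.82 px [345.8, 144.4, 404.8, 185.3] c [555. 216.] size [137. 126.] ang 47.1
vial1 0.66 px [247.8, 183.0, 258.5, 200.1] c [451. -78.] size [21. 41.] ang 60.0
[array([321., 185.]), array([323., 168.])]
```

View pics/crop1.png

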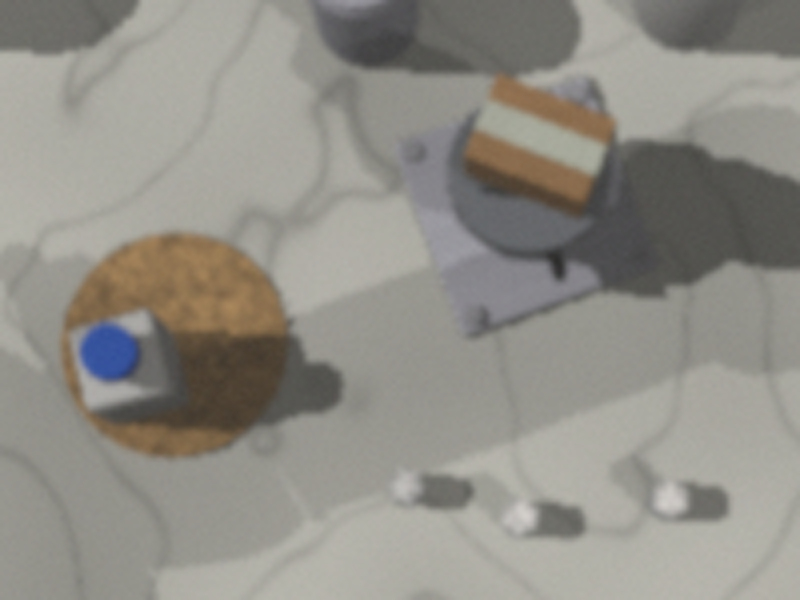

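Request:
jog_arm([
  [363, 566, 50],
  [363, 566, 50],
  [363, 566, 50],
  [363, 566, 50],
  [363, 566, 50],
  [363, 566, 50],
  [363, 566, 50],
  [363, 566, 50],
  [363, 566, 50],
  [363, 566, 50],
  [363, 566, 50],
  [363, 566, 50],
], turn=[43, 43, 43, 43, 43, 43, 43, 43, 43, 43, 43, 43], grip=85, grip_force=40)

```text
clock: 2.75
position: [0.5473, -0.1386, 0.2689]
ee_rot: [0.823, 0.569, 0.0, 0.0]
ft_force: [1.3, -0.2, 0.2]
grip_width: 0.997
```

Run:
```python
from h import *
p=manip.camera("top")
# cap of bottle and carton top corners from crop
for n,uv,z in [("cap",(108,350),.116),("bt",(72,330),.084),("bt",(150,310),.084),("bt",(92,412),.084),("c",(503,75),.165),("c",(615,120),.165),("lid",(530,183),.09),("v",(406,488),.032),("v",(520,517),.032),("v",(670,497),.032)]:
    print(n,np.round(1000*onz(p,(190+uv[0]/4,135+uv[1]/4),z)[:2]))
```

```text
cap [529. 242.]
bt [545. 269.]
bt [556. 225.]
bt [498. 256.]
c [672.  23.]
c [647. -37.]
lid [629.   7.]
v [458.  80.]
v [441.  12.]
v [452. -76.]
```

Request:
jog_arm([
  [91, 143, -30],
  [91, 143, -30],
  [91, 143, -30],
  [91, 143, -30],
  [91, 143, -30],
  [91, 143, -30],
  [91, 143, -30],
  [91, 143, -30],
], turn=[0, 0, 0, 0, 0, 0, 0, 0])

```text
clock: 3.47
position: [0.6419, 0.0126, 0.2395]
ee_rot: [0.82, 0.572, 0.002, -0.0]
ft_force: [0.7, -0.5, -0.0]
grip_width: 0.996
```

Run:
```python
from h import *
p=manip.camera("scene");save(p,"s1",(220,60,440,270),3.5)
print(manip.get_obs()["position"])
rect(p,"carton",.14)
for n in("carton",):
  for d in manip.pinpoint(p,n): print(n,d["confidence"],onz(p,d["at"],.12)[:2])
a=[638,4];c=np.array([.638,.004]);u=np.array([np.cos(1.187),np.sin(1.187)]);v=np.array([-u[1],u[0]])
for i,j in((1,1),(1,-1),(-1,1),(-1,-1)):
  X=c+i*.035*u+j*.025*v; print(np.round((np.array(proj(p,[*X,.165]))-[220,60])*3.5))
```

```text
[0.64191377 0.01211518 0.23971413]
carton 0.57 px [306.6, 183.4, 345.1, 218.8] c [635.   4.] size [77. 76.] ang 68.0
carton 0.73 [0.63275065 0.00408071]
carton 0.48 [ 0.57705035 -0.27944707]
carton 0.31 [ 0.65743998 -0.01093381]
[420. 422.]
[444. 495.]
[300. 446.]
[319. 520.]
```

View pics/s1.png

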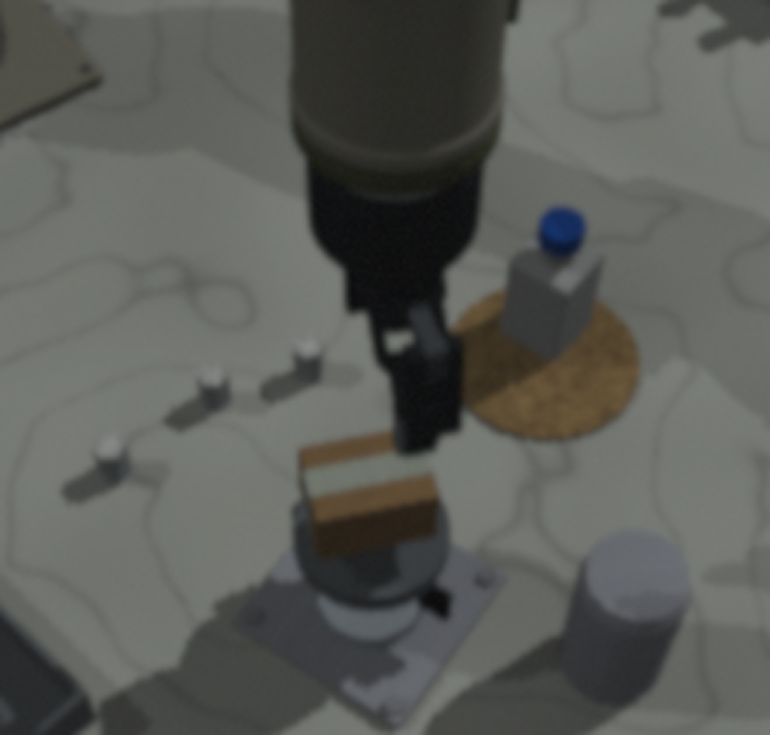

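The scene view shows the carton squarely below the fingers: its top corners at (300,447), (435,480) and (315,515) agree with my estimate. Three vials stand at (110,455), (213,385) and (308,358). Descending.

Request:
jog_arm([
  [-5, -8, 0],
  [-5, -8, 0],
  [-5, -8, -15],
  [-5, -8, -45],
  [-5, -8, -80],
  [-5, -8, -113],
  [-5, -8, -113],
  [-5, -8, -113],
  [-5, -8, -113],
], turn=[0, 0, 0, 0, 0, 0, 0, 0, 0])

```text
clock: 4.37
position: [0.6379, 0.0039, 0.1293]
ee_rot: [0.82, 0.572, 0.003, 0.001]
ft_force: [0.4, 0.2, 0.3]
grip_width: 0.993
```

Request:
jog_arm([
  [0, 0, 0],
  [0, 0, 0],
  [0, 0, 0],
  [0, 0, 0],
  [0, 0, 0],
  [0, 0, 0],
  [0, 0, 0],
  [0, 0, 0],
], turn=[0, 0, 0, 0, 0, 0, 0, 0], grip=35, grip_force=25)

```text
clock: 5.03
position: [0.6388, 0.0039, 0.1312]
ee_rot: [0.821, 0.572, 0.005, 0.001]
ft_force: [-1.1, -0.4, 7.7]
grip_width: 0.583
```

Request:
jog_arm([
  [0, 0, 20],
  [0, 0, 50],
  [0, 0, 90],
  [0, -10, 115],
  [-20, -50, 115],
  [-75, -280, 115],
  [-75, -280, 115],
  [-75, -280, 115],
  [-75, -280, 115],
  [-75, -280, 115],
  [-75, -280, 115],
  [-75, -280, 115],
], turn=[0, 0, 0, 0, -7, -58, -58, -58, -58, -58, -58, -58])

```text
clock: 6.03
position: [0.5604, -0.2852, 0.2465]
ee_rot: [0.995, 0.101, 0.002, 0.005]
ft_force: [-1.0, -1.3, -0.7]
grip_width: 0.581
```

Request:
jog_arm([
  [0, 0, 0],
  [0, 0, 0],
], turn=[0, 0])

```text
clock: 6.2
position: [0.5598, -0.2866, 0.2468]
ee_rot: [0.995, 0.102, 0.002, 0.006]
ft_force: [-0.6, -0.7, -0.2]
grip_width: 0.581
```

Run:
```python
from h import *
q=manip.camera("top");p=manip.camera("scene");save(p,"s2",(100,120,420,340),2.5)
rect(q,"tray",.04);rect(p,"tray",.04);rect(q,"lid",.09);rect(q,"jar",.008)
for n,z in(("tray",0),("lid",.079),("jar",0)):
  for r in(q,p):
    for d in manip.pinpoint(r,n): print(n,round(d["confidence"],2),np.round(1000*onz(r,d["at"],z)[:2]))
o=manip.get_obs();print(o["position"],o["ee_rot"],o["joint_pos"])
```

```text
tray 0.82 px [397.0, 188.0, 494.9, 288.4] c [ 510. -280.] size [222. 192.] ang 10.3
tray 0.62 px [117.9, 196.0, 244.0, 323.7] c [ 518. -287.] size [239. 178.] ang 10.3
lid 0.67 px [302.4, 155.0, 340.7, 199.5] c [635.  10.] size [93. 97.] ang 89.9
jar 0.77 px [288.9, 153.1, 350.3, 218.8] c [634.   9.] size [129. 128.] ang 20.0
tray 0.56 [ 514. -281.]
tray 0.75 [ 499. -278.]
lid 0.66 [641.   5.]
lid 0.96 [637.   8.]
jar 0.87 [641.   9.]
jar 0.93 [628.  13.]
[ 0.56044455 -0.28499029  0.2464621 ] [0.9948072  0.10160668 0.00245459 0.00535688] [ 0.60964123  0.34067696 -0.27923882  1.4264256   0.10163199  1.37860628
 -1.04013769]
```

View pics/s2.png

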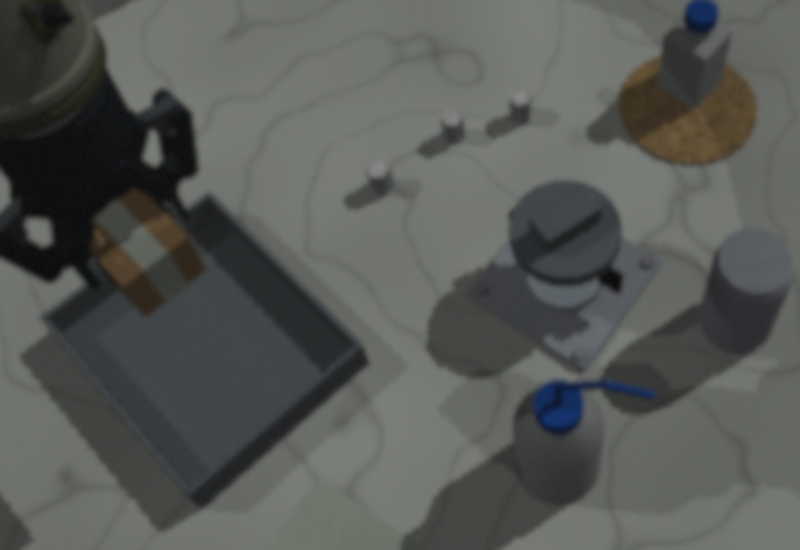

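The carton is held over the tray, and the lid and its grip bar are now clear, near (565,225). Lowering the carton.

Request:
jog_arm([
  [2, 8, -30],
  [2, 8, -70],
  [2, 8, -110],
  [2, 8, -150],
  [2, 8, -185],
  [2, 8, -210],
  [2, 8, -222],
  [2, 8, -229],
  [2, 8, -229],
  [2, 8, -229],
], turn=[0, 0, 0, 0, 0, 0, 0, 0, 0, 0])

```text
clock: 7.63
position: [0.5635, -0.2774, 0.0189]
ee_rot: [0.995, 0.102, 0.003, 0.006]
ft_force: [0.6, -0.4, -0.7]
grip_width: 0.58
```

Request:
jog_arm([
  [0, 0, 0],
  [0, 0, 0],
  [0, 0, 0],
  [0, 0, 0],
  [0, 0, 0],
  [0, 0, 20],
  [0, 0, 60],
  [0, 0, 100],
  [0, 0, 140],
  [0, 0, 180],
  [0, 0, 200],
  [0, 0, 200],
], turn=[0, 0, 0, 0, 0, 0, 0, 0, 0, 0, 0, 0], grip=85)

```text
clock: 8.63
position: [0.5657, -0.2782, 0.2252]
ee_rot: [0.995, 0.102, 0.007, 0.008]
ft_force: [0.3, 0.3, 1.1]
grip_width: 0.998
```

Run:
```python
from h import *
q=manip.camera("top");p=manip.camera("scene")
rect(q,"carton",.05);rect(p,"carton",.03);rect(q,"bottle",.07)
for n,z in(("bottle",.004),("vial1",0)):
  for r in(q,p):
    for d in manip.pinpoint(r,n): print(n,round(d["confidence"],2),np.round(1000*onz(r,d["at"],z)[:2]))
o=manip.get_obs();print(o["position"],o["ee_rot"])
```

```text
carton 0.58 px [425.2, 199.1, 454.8, 227.4] c [ 562. -272.] size [74. 65.] ang 14.8
carton 0.74 px [175.1, 249.8, 217.1, 294.2] c [ 560. -278.] size [96. 57.] ang 10.6
bottle 0.69 px [208.6, 211.5, 241.3, 240.5] c [527. 239.] size [61. 59.] ang 15.9
bottle 0.71 [530. 242.]
bottle 0.91 [525. 241.]
vial1 0.53 [437.  12.]
vial1 0.51 [448. -79.]
vial1 0.58 [447. -75.]
vial1 0.52 [447.  16.]
vial1 0.49 [457.  79.]
[ 0.5631302  -0.27729342  0.21787428] [0.99480459 0.10162101 0.00270988 0.00544631]
```

Request:
jog_arm([
  [-35, 518, -10],
  [-35, 518, -10],
  [-35, 518, -10],
  [-35, 518, -10],
  [-35, 518, -10],
  [-35, 518, -10],
  [-35, 518, -10],
  [-35, 518, -10],
  [-35, 518, -10],
  [-35, 518, -10],
  [-35, 518, -10],
  [-35, 518, -10],
], turn=[2, 2, 2, 2, 2, 2, 2, 2, 2, 2, 2, 2])

```text
clock: 10.08
position: [0.5289, 0.2231, 0.2082]
ee_rot: [0.993, 0.119, 0.003, 0.005]
ft_force: [0.7, 0.3, -0.5]
grip_width: 0.994
```

Request:
jog_arm([
  [-5, 130, 0],
  [-5, 130, 0],
  [-5, 130, 0],
  [-5, 130, 0],
], turn=[0, 0, 0, 0])

```text
clock: 10.42
position: [0.5203, 0.361, 0.2075]
ee_rot: [0.992, 0.123, 0.002, 0.003]
ft_force: [-1.0, 0.3, -0.1]
grip_width: 0.999
```

Run:
```python
from h import *
p=manip.camera("scene");save(p,"s3",(300,60,440,200),4)
for d in manip.pinpoint(p,"bottle"): print(round(d["confidence"],2),np.round(1000*onz(p,d["at"],.004)[:2]))
o=manip.get_obs();print(o["position"],o["ee_rot"],o["joint_pos"])
```

```text
0.87 [519. 240.]
0.54 [ 511. -284.]
[0.52217043 0.35636846 0.20735949] [0.99260712 0.12125992 0.00200552 0.00480782] [-0.20667782  0.43205466 -0.62913346  1.44623502  0.2656444   1.34919154
 -2.17882147]
```

View pics/s3.png

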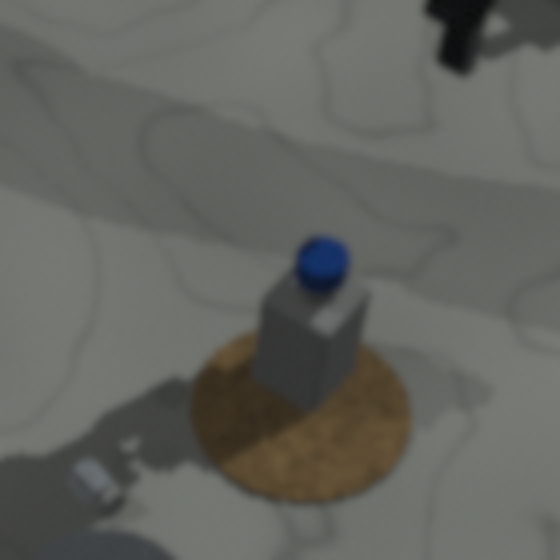

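The bottle is still upright on the mat, with its cap at (322,265). A vial near (95,485) looks moved or tipped, so I'll check it later. My extra move overshot in y by 115 mm; going back.

Request:
jog_arm([
  [5, -40, 0],
  [5, -80, 0],
  [5, -115, 0],
  [5, -115, 0],
  [5, -115, -20],
  [5, -115, -60],
  [5, -115, -100],
  [5, -115, -135],
  [5, -115, -155],
  [5, -115, -156],
  [5, -115, -156],
], turn=[0, 0, 0, 0, 0, 0, 0, 0, 0, 0, 0])

```text
clock: 11.43
position: [0.5269, 0.2402, 0.0509]
ee_rot: [0.993, 0.121, 0.001, 0.005]
ft_force: [0.5, 0.5, 0.8]
grip_width: 0.994
```

Request:
jog_arm([
  [0, 0, 0],
  [0, 0, 0],
  [0, 0, 0],
  [0, 0, 0],
  [0, 0, 0],
  [0, 0, 0],
  [0, 0, 0],
], turn=[0, 0, 0, 0, 0, 0, 0], grip=35, grip_force=30)

```text
clock: 12.02
position: [0.528, 0.2408, 0.0528]
ee_rot: [0.993, 0.121, 0.003, 0.005]
ft_force: [-1.1, -0.6, 7.5]
grip_width: 0.582
```

Run:
```python
from h import *
q=manip.camera("top");p=manip.camera("scene")
save(q,"t2",(250,150,370,290),4)
print(np.round(1000*onz(p,(324,181),.01)[:2]))
for r in(q,p):
    for d in manip.pinpoint(r,"vial1"): print(round(d["confidence"],2),np.round(d["at"]),np.round(1000*onz(r,d["at"],0)[:2]))
o=manip.get_obs();print(o["position"],o["grip_width"])
```

```text
[524.  82.]
0.59 [291. 235.] [514.  81.]
0.5 [320. 266.] [438.  13.]
0.4 [357. 263.] [446. -78.]
0.59 [283. 172.] [436.  19.]
0.51 [250. 193.] [444. -81.]
0.5 [320. 180.] [510.  80.]
0.37 [251. 193.] [445. -79.]
[0.52804823 0.24073214 0.0527676 ] 0.5878264857190805
```

View pics/t2.png

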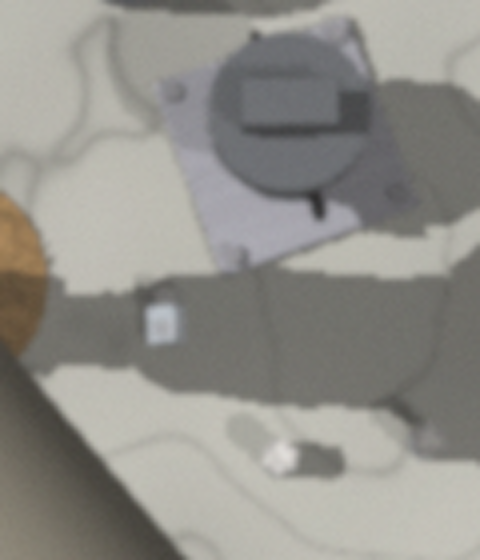

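The bottle is gripped (0.58, about 50 mm). The top view shows the lid bar lying along world y: its rectangle runs (242,75)-(338,125). A vial now sits at (162,322), about (520,81) mm, in shadow. Moving the bottle to the tray.

Request:
jog_arm([
  [0, 0, 20],
  [0, 0, 60],
  [0, 0, 100],
  [-5, -40, 110],
  [-9, -80, 110],
  [-14, -120, 110],
  [-62, -532, 110],
  [-62, -532, 110],
  [-62, -532, 110],
  [-62, -532, 110],
  [-62, -532, 110],
  [-62, -532, 110],
], turn=[0, 0, 0, 0, 0, 0, -3, -3, -3, -3, -3, -3])

```text
clock: 13.22
position: [0.4846, -0.1296, 0.1637]
ee_rot: [0.995, 0.095, 0.003, 0.005]
ft_force: [1.7, -0.3, -1.0]
grip_width: 0.579
```

Request:
jog_arm([
  [-5, -40, 0],
  [-10, -80, 0],
  [-14, -120, 0],
  [-19, -161, 0],
  [-19, -161, 0],
  [-19, -161, 0],
  [-19, -161, -30],
  [-19, -161, -65],
  [-19, -161, -90],
  [-19, -161, -104],
  [-19, -161, -108],
  [-19, -161, -108],
], turn=[0, 0, 0, 0, 0, 0, 0, 0, 0, 0, 0, 0])

```text
clock: 14.22
position: [0.4657, -0.2887, 0.0554]
ee_rot: [0.995, 0.096, 0.003, 0.005]
ft_force: [-1.3, 0.1, -1.1]
grip_width: 0.581
```

Run:
```python
from h import *
p=manip.camera("scene");save(p,"s4",(110,120,390,320),2.8)
o=manip.get_obs();print(o["position"],o["ft_force"])
```

```text
[ 0.46624883 -0.28942288  0.05621638] [-0.45482949 -0.5456294  -1.52009055]
```

View pics/s4.png

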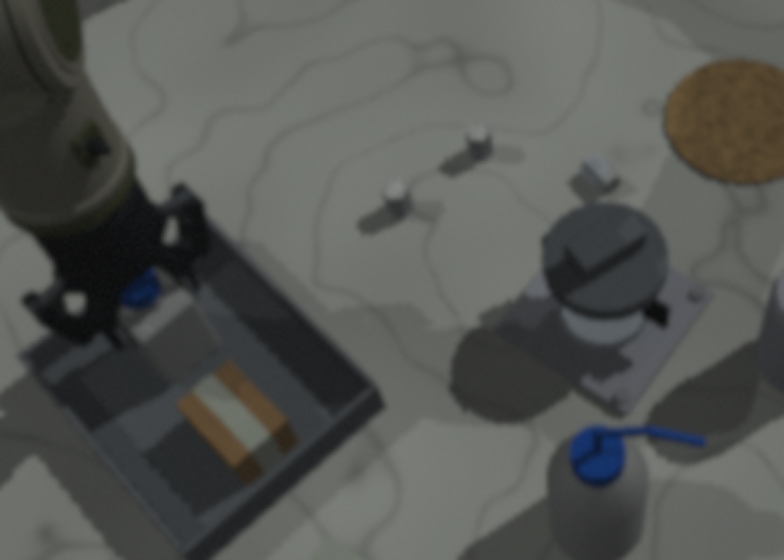

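The bottle stands in the tray beside the carton. The knocked vial is lying on its side at (598,175). Releasing and rising.

Request:
jog_arm([
  [0, 0, -1],
  [0, 0, -1],
  [0, 0, -1],
  [0, 0, -1],
  [0, 0, -1],
  [0, 0, 20],
  [0, 0, 60],
  [0, 0, 100],
  [0, 0, 140],
  [0, 0, 160],
  [0, 0, 160],
  [0, 0, 160],
], turn=[0, 0, 0, 0, 0, 0, 0, 0, 0, 0, 0, 0], grip=85)

```text
clock: 15.27
position: [0.4668, -0.2898, 0.2176]
ee_rot: [0.995, 0.096, 0.004, 0.006]
ft_force: [0.2, 0.4, -0.6]
grip_width: 0.994
```

Request:
jog_arm([
  [170, 297, 0],
  [170, 297, 0],
  [170, 297, 0],
  [170, 297, 0],
  [170, 297, 0],
  [170, 297, 0],
  [170, 297, 0],
  [170, 297, 0],
  [170, 297, 0],
  [170, 297, 0],
  [170, 297, 0],
  [170, 297, 0],
], turn=[80, 80, 80, 80, 80, 80, 80, 80, 80, 80, 80, 80])

```text
clock: 16.27
position: [0.6362, 0.0075, 0.2156]
ee_rot: [0.699, 0.715, 0.006, 0.001]
ft_force: [-1.0, -0.4, 0.1]
grip_width: 0.998
```

Run:
```python
from h import *
q=manip.camera("top");p=manip.camera("scene")
save(p,"s5",(280,130,400,250),5)
c=np.array([.636,.008])
for X in ([.636+.014,.008+.028,.12],[.636+.014,.008-.028,.12],[.636-.014,.008+.028,.12],[.636-.014,.008-.028,.12]): print(np.round((np.array(proj(p,X))-[280,130])*5))
for n,z in(("lid",.079),("jar",0),("bottle",.005),("carton",.005)):
    for d in manip.pinpoint(p,n): print(n,round(d["confidence"],2),np.round(1000*onz(p,d["at"],z)[:2]))
o=manip.get_obs();print(o["position"],o["ee_rot"],o["joint_pos"])
```

```text
[309. 363.]
[198. 432.]
[269. 316.]
[158. 383.]
lid 0.57 [639.  -0.]
jar 0.85 [634.   8.]
bottle 0.67 [ 463. -292.]
carton 0.63 [ 565. -279.]
[0.63664946 0.00703467 0.21741211] [0.70203593 0.71210246 0.00723149 0.00183004] [ 0.36925042  0.41878418 -0.59916047  1.43439309  0.2320778   1.34656526
 -0.22356292]
```

View pics/s5.png

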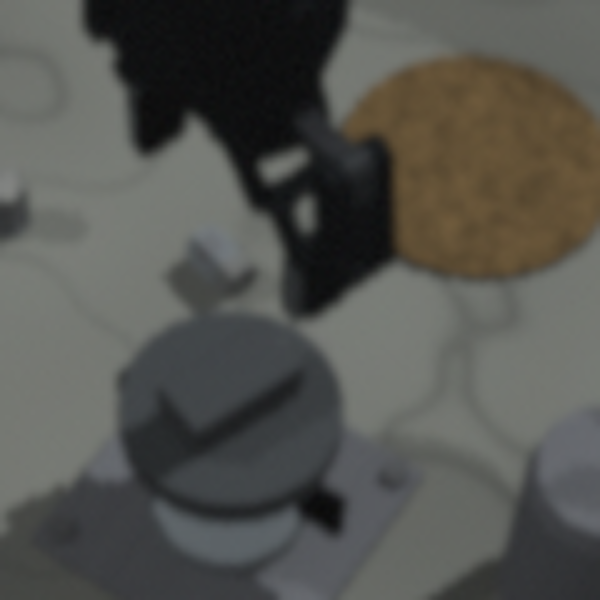

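The bar's near top edge at (197,437)-(303,370) is within about 1 mm of the projected one, so I can descend on it.

Request:
jog_arm([
  [0, 1, -35],
  [0, 1, -70],
  [0, 1, -95],
  [0, 1, -110],
  [0, 1, -118],
  [0, 1, -118],
  [0, 1, -118],
], turn=[0, 0, 0, 0, 0, 0, 0])

```text
clock: 17.15
position: [0.637, 0.0081, 0.1001]
ee_rot: [0.702, 0.712, 0.007, 0.002]
ft_force: [0.5, 0.3, 1.5]
grip_width: 0.994
```

Request:
jog_arm([
  [0, 0, 0],
  [0, 0, 0],
  [0, 0, 0],
  [0, 0, 0],
  [0, 0, 0],
  [0, 0, 0],
  [0, 0, 0],
  [0, 0, 0],
  [0, 0, 0],
], turn=[0, 0, 0, 0, 0, 0, 0, 0, 0], grip=15, grip_force=40)

```text
clock: 17.9
position: [0.6373, 0.0081, 0.1008]
ee_rot: [0.702, 0.712, 0.008, 0.002]
ft_force: [-0.2, 0.3, 6.3]
grip_width: 0.319
```

Request:
jog_arm([
  [0, 0, 0],
  [0, 0, 0],
  [0, 0, 0],
  [0, 0, 0],
  [0, 0, 0],
  [0, 0, 0],
  [0, 0, 0],
  [0, 0, 0],
  [0, 0, 0],
  [0, 0, 0],
], turn=[4, 8, 12, 17, 22, 27, 32, 36, 40, 40])

```text
clock: 18.73
position: [0.6372, 0.0084, 0.1009]
ee_rot: [0.415, 0.91, 0.008, -0.001]
ft_force: [-0.2, -0.2, 3.2]
grip_width: 0.315
```

Request:
jog_arm([
  [0, 0, 0],
  [0, 0, 0],
  [0, 0, 0],
  [0, 0, 0],
  [0, 0, 0],
  [0, 0, 0],
  [0, 0, 0],
  [0, 0, 0],
  [0, 0, 0],
  [0, 0, 0],
  [0, 0, 0],
  [0, 0, 0],
], turn=[6, 12, 18, 24, 30, 36, 42, 48, 54, 60, 60, 60])

```text
clock: 19.73
position: [0.637, 0.0078, 0.1009]
ee_rot: [-0.094, 0.996, 0.006, -0.005]
ft_force: [-2.1, -1.1, 4.2]
grip_width: 0.317
```

Run:
```python
from h import *
q=manip.camera("top")
rect(q,"jar",.008)
o=manip.get_obs();print(o["position"],np.degrees(2*np.arctan2(o["ee_rot"][1],o["ee_rot"][0]))-90,o["torque"],o["joint_pos"],o["grip_width"])
```

```text
jar 0.96 px [288.7, 171.2, 337.2, 216.9] c [626.  28.] size [130.  95.] ang 19.0
[0.63702581 0.00788364 0.10086861] 100.81518933294055 [-0.72704408  0.64125673  0.26538618] [ 0.5642445   0.63510837 -0.8971169   1.52841137  0.49864845  1.23388985
  1.35194173] 0.3233359856435431
```

Request:
jog_arm([
  [0, 0, 0],
  [0, 0, 0],
  [0, 0, 0],
  [0, 0, 0],
], turn=[4, 9, 9, 9])

```text
clock: 20.17
position: [0.6374, 0.0079, 0.1009]
ee_rot: [-0.17, 0.985, 0.006, -0.005]
ft_force: [0.2, -1.6, 0.9]
grip_width: 0.316
```

Run:
```python
from h import *
o=manip.get_obs();print(o["position"],np.degrees(2*np.arctan2(o["ee_rot"][1],o["ee_rot"][0]))-90,o["torque"],o["ft_force"],o["grip_width"])
```

```text
[0.63744992 0.00785921 0.10090823] 109.58969560708823 [-0.32867109 -0.25820837  0.01362394] [ 0.21542049 -1.62437361  0.92693458] 0.3162365192732883
```

Lift gently and watch the force.

Request:
jog_arm([
  [0, 0, 4],
  [0, 0, 8],
  [0, 0, 14],
  [0, 0, 20],
  [0, 0, 25],
  [0, 0, 25],
], turn=[0, 0, 0, 0, 0, 0])

```text
clock: 20.67
position: [0.6381, 0.0081, 0.1274]
ee_rot: [-0.17, 0.985, 0.006, -0.004]
ft_force: [0.3, -0.2, -0.7]
grip_width: 0.318
```

Run:
```python
from h import *
p=manip.camera("scene");save(p,"s6",(280,130,400,250),5)
o=manip.get_obs();print(o["position"],o["ft_force"],o["grip_width"])
q=manip.camera("top")
for r in(p,q):
    for d in manip.pinpoint(r,"mat"): print(round(d["confidence"],2),np.round(1000*onz(r,d["at"],0)[:2]))
    rect(r,"mat",.004)
```

```text
[0.63780655 0.00795809 0.12671119] [ 0.18295699 -0.0041929  -1.50155041] 0.31697544990018833
0.61 [547. 218.]
mat 0.91 px [348.2, 145.6, 402.4, 186.1] c [553. 224.] size [131. 142.] ang 42.0
0.55 [544. 229.]
mat 0.59 px [203.6, 194.7, 262.0, 249.5] c [550. 223.] size [135. 134.] ang 45.6
```

View pics/s6.png

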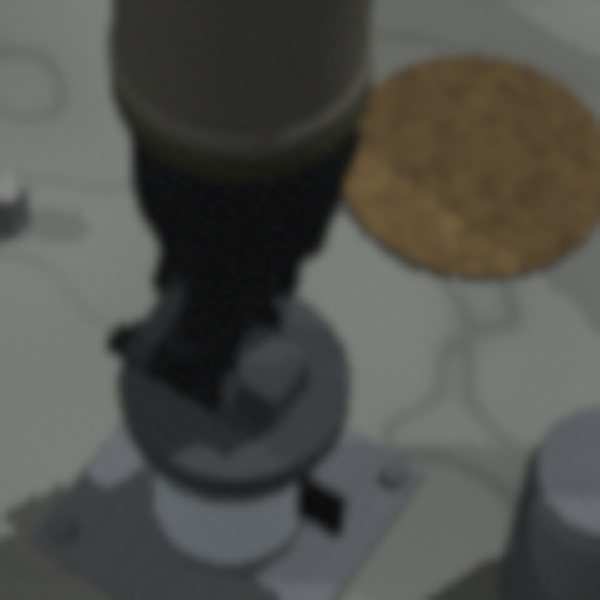

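The lid is free: force is −1.5 N and it sits above the rim at (235,400). Carrying it to the mat.

Request:
jog_arm([
  [0, 0, 20],
  [-10, 24, 25],
  [-25, 60, 25],
  [-40, 97, 25],
  [-55, 133, 25],
  [-70, 170, 25],
  [-85, 205, 25],
  [-89, 215, 25],
  [-89, 215, 25],
  [-89, 215, 0],
  [-89, 215, -30],
  [-89, 215, -30],
], turn=[0, 0, 0, 0, 0, 0, 0, 0, 0, 0, 0, 0])

```text
clock: 21.97
position: [0.5464, 0.22, 0.0905]
ee_rot: [-0.17, 0.985, 0.005, -0.009]
ft_force: [-1.4, -0.4, -2.3]
grip_width: 0.318
```

Request:
jog_arm([
  [0, 0, -25],
  [0, 0, -45],
  [0, 0, -58],
  [0, 0, -67],
  [0, 0, -69],
  [0, 0, -69],
  [0, 0, -69],
], turn=[0, 0, 0, 0, 0, 0, 0])

```text
clock: 22.55
position: [0.5471, 0.2193, 0.0239]
ee_rot: [-0.169, 0.986, 0.004, -0.008]
ft_force: [-8.5, -6.3, 16.1]
grip_width: 0.319
```

Request:
jog_arm([
  [0, 0, 2],
  [0, 0, 2],
], turn=[0, 0])

```text
clock: 22.72
position: [0.5484, 0.2195, 0.0277]
ee_rot: [-0.169, 0.986, 0.004, -0.007]
ft_force: [-0.9, -0.1, 0.5]
grip_width: 0.322
```

Request:
jog_arm([
  [0, 0, 0],
  [0, 0, 0],
  [0, 0, 0],
  [0, 0, 0],
  [0, 0, 0],
  [0, 0, 20],
  [0, 0, 60],
  [0, 0, 100],
  [0, 0, 140],
  [0, 0, 180],
  [0, 0, 180],
], turn=[0, 0, 0, 0, 0, 0, 0, 0, 0, 0, 0], grip=85)

```text
clock: 23.63
position: [0.5506, 0.2217, 0.2156]
ee_rot: [-0.169, 0.986, 0.005, -0.002]
ft_force: [0.1, 0.1, -0.1]
grip_width: 0.999
```

Request:
jog_arm([
  [-60, -160, 0],
  [-60, -160, 0],
  [-60, -160, 0],
  [-60, -160, 0],
  [-60, -160, 0],
  [-60, -160, 0],
], turn=[0, 0, 0, 0, 0, 0])

```text
clock: 24.13
position: [0.4905, 0.0575, 0.2156]
ee_rot: [-0.165, 0.986, 0.004, -0.002]
ft_force: [-0.1, 0.9, 0.6]
grip_width: 0.996
```

Run:
```python
from h import *
p=manip.camera("scene");save(p,"s7",(230,120,430,270),4)
for n,z in(("vial1",0),("jar",0),("lid",.004)):
    for d in manip.pinpoint(p,n): print(n,round(d["confidence"],2),np.round(d["at"]),np.round(1000*onz(p,d["at"],z)[:2]))
o=manip.get_obs();print(o["position"],o["ee_rot"])
```

```text
vial1 0.52 [285. 174.] [447.  19.]
vial1 0.43 [322. 177.] [506.  89.]
jar 0.79 [326. 227.] [625.  15.]
jar 0.72 [325. 185.] [529.  81.]
lid 0.91 [374. 162.] [548. 220.]
[0.49061237 0.06360332 0.2157073 ] [-0.17034738  0.98536594  0.00556898 -0.00217395]
```

View pics/s7.png

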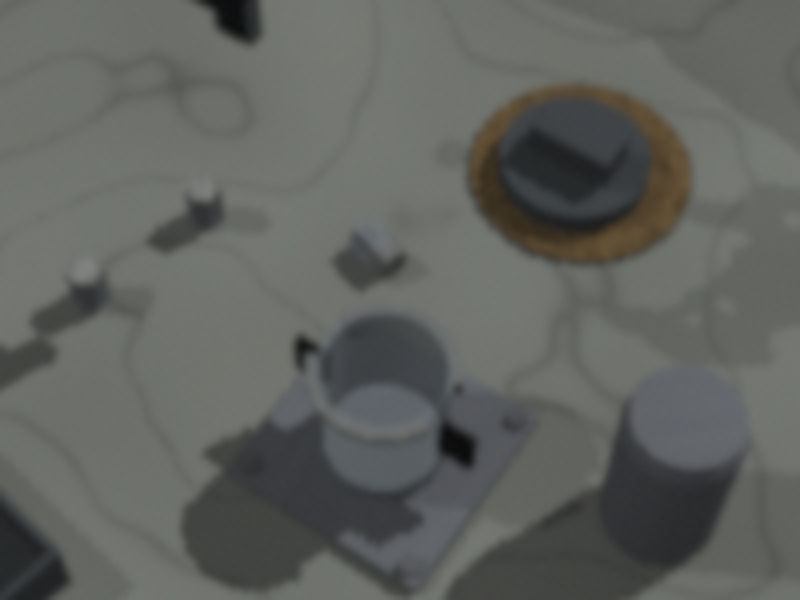

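The jar is open and the lid lies wholly on the mat at (577,160). Standing vials are at (205,200) and (87,282), and one lies at (377,250) in this crop. I'll start with the standing vial at about (442,15) mm.

Request:
jog_arm([
  [-49, -49, -50],
  [-49, -49, -50],
  [-49, -49, -50],
  [-49, -49, -50],
  [-49, -49, -50],
  [-49, -49, -50],
  [-49, -49, -50],
  [-49, -49, -50],
  [-49, -49, -50],
  [-49, -49, -50],
  [-49, -49, -50],
  [-49, -49, -50],
], turn=[-110, -110, -110, -110, -110, -110, -110, -110, -110, -110, -110, -110])

```text
clock: 25.33
position: [0.4418, 0.0168, 0.1656]
ee_rot: [0.549, 0.836, 0.006, 0.002]
ft_force: [-0.8, -0.5, 0.2]
grip_width: 0.993
```

Request:
jog_arm([
  [0, 0, 0],
  [0, 0, 0],
  [0, 0, 0],
  [0, 0, 0],
  [0, 0, -30],
  [0, 0, -60],
  [0, 0, -80],
  [0, 0, -80],
], turn=[-7, -14, -20, -25, -25, -25, -25, -25])

```text
clock: 26.0
position: [0.4394, 0.0188, 0.0823]
ee_rot: [0.716, 0.699, 0.004, 0.0]
ft_force: [-0.9, 1.1, -0.7]
grip_width: 0.995
```

Run:
```python
from h import *
p=manip.camera("scene");save(p,"s8",(230,100,390,220),5)
for d in manip.pinpoint(p,"vial1"): print(round(d["confidence"],2),np.round(d["at"]),np.round(1000*onz(p,d["at"],0)[:2]))
o=manip.get_obs();print(o["position"],np.degrees(2*np.arctan2(o["ee_rot"][1],o["ee_rot"][0]))-90,o["joint_pos"])
for z in(0,.032): print(z,np.round((np.array(proj(p,[.442,.015,z]))-[230,100])*5))
```

```text
0.68 [284. 173.] [440.  18.]
0.47 [320. 178.] [507.  83.]
0.46 [252. 195.] [452. -81.]
[0.44173851 0.01869446 0.08584766] -1.4119825308154503 [ 0.84858567  0.1893535  -1.04044282  2.0567401   0.19251389  0.9852667
 -0.31404732]
0 [265. 369.]
0.032 [260. 331.]
```

View pics/s8.png

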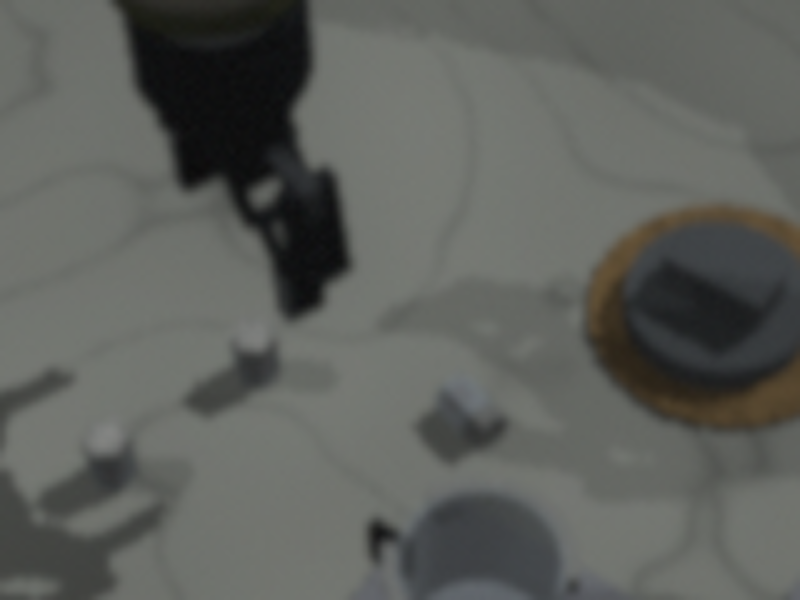

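The vial (cap at (253,333), base at (258,373)) is within about 3 mm of the estimate. Descending.

Request:
jog_arm([
  [0, -4, -20],
  [0, -4, -45],
  [0, -4, -65],
  [0, -4, -75],
  [0, -4, -75],
  [0, -4, -75],
], turn=[0, 0, 0, 0, 0, 0])

```text
clock: 26.6
position: [0.4426, 0.0152, 0.012]
ee_rot: [0.715, 0.699, 0.006, 0.002]
ft_force: [0.8, 1.4, 0.9]
grip_width: 0.995
```

Request:
jog_arm([
  [0, 0, 0],
  [0, 0, 0],
  [0, 0, 0],
  [0, 0, 0],
  [0, 0, 0],
  [0, 0, 0],
  [0, 0, 0],
  [0, 0, 0],
  [0, 0, 0],
  [0, 0, 0],
], turn=[0, 0, 0, 0, 0, 0, 0, 0, 0, 0], grip=8, grip_force=20)

```text
clock: 27.43
position: [0.4428, 0.0151, 0.0124]
ee_rot: [0.715, 0.699, 0.006, 0.002]
ft_force: [-1.7, -0.1, 5.5]
grip_width: 0.251
```

Request:
jog_arm([
  [0, 0, 20],
  [0, 0, 60],
  [0, 0, 100],
  [10, 1, 125],
  [45, 3, 125],
  [85, 5, 125],
  [125, 7, 125],
  [160, 9, 125],
  [194, 9, 125],
  [194, 9, 125],
  [194, 9, 125],
  [194, 9, 125],
], turn=[0, 0, 0, 0, 0, 0, 0, 0, 0, 0, 0, 0])

```text
clock: 28.43
position: [0.6361, 0.0246, 0.137]
ee_rot: [0.715, 0.699, 0.006, 0.002]
ft_force: [-0.8, 0.4, -0.1]
grip_width: 0.254
```

Request:
jog_arm([
  [0, 0, -20],
  [0, 0, -38],
  [0, 0, -44],
  [0, 0, -44],
  [0, 0, -44],
], turn=[0, 0, 0, 0, 0])

```text
clock: 28.85
position: [0.6358, 0.0244, 0.0939]
ee_rot: [0.715, 0.699, 0.006, 0.002]
ft_force: [-0.2, -0.3, 0.6]
grip_width: 0.251
```

Run:
```python
from h import *
p=manip.camera("scene");save(p,"s9",(280,120,380,240),5)
o=manip.get_obs();print(o["position"],o["grip_width"])
```

```text
[0.63627996 0.02458718 0.09433349] 0.2549662743918388
```

View pics/s9.png

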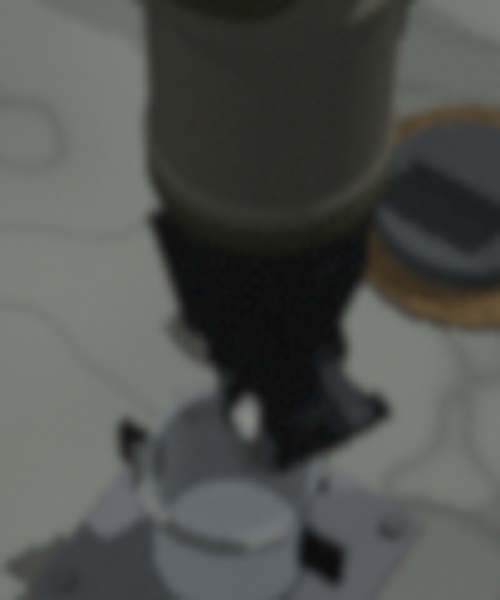

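The vial shows white between the fingers at (245,415), over the mouth of the jar. Releasing, then heading for the next one.

Request:
jog_arm([
  [0, 0, 0],
  [0, 0, 0],
  [0, 0, 0],
  [0, 0, 0],
  [0, 0, 0],
  [0, 0, 0],
  [0, 0, 25],
  [0, 0, 60],
  [0, 0, 60],
], turn=[0, 0, 0, 0, 0, 0, 0, 0, 0], grip=85)

```text
clock: 29.65
position: [0.6388, 0.0257, 0.1606]
ee_rot: [0.715, 0.699, 0.009, 0.005]
ft_force: [1.0, 1.3, 1.1]
grip_width: 0.989
```

Request:
jog_arm([
  [-189, -102, 0],
  [-189, -102, 0],
  [-189, -102, 0],
  [-189, -102, 0],
  [-189, -102, 0],
  [-189, -102, 0],
  [-189, -102, -30],
  [-189, -102, -60],
  [-189, -102, -60],
  [-189, -102, -60],
], turn=[0, 0, 0, 0, 0, 0, 0, 0, 0, 0])

```text
clock: 30.48
position: [0.4492, -0.0756, 0.1003]
ee_rot: [0.715, 0.699, 0.009, 0.003]
ft_force: [-0.5, 0.1, 0.3]
grip_width: 0.995
```

Run:
```python
from h import *
p=manip.camera("scene");q=manip.camera("top")
def c(r,x0,y0,w,h,s):
    im=cv2.cvtColor(r["frame"],cv2.COLOR_RGB2BGR)[y0:y0+h,x0:x0+w];return cv2.resize(im,None,fx=s,fy=s,interpolation=cv2.INTER_CUBIC)
A=np.hstack([c(p,300,165,40,30,10),c(q,272,215,40,30,10)]);B=np.hstack([c(p,230,160,130,93,800/260),c(q,280,150,130,93,800/260)])
h=min(A.shape[0],B.shape[0]);w=min(A.shape[1],B.shape[1])
cv2.imwrite("pics/m1.png",np.vstack([A[:,:w],B[:,:w]]))
for r in(p,q):
  for d in manip.pinpoint(r,"vial1"): print(round(d["confidence"],2),np.round(d["at"]),np.round(1000*onz(r,d["at"],0)[:2]))
o=manip.get_obs();print(o["position"],o["grip_width"])
for z in(0,.032): print(z,np.round((np.array(proj(p,[.447,-.078,z]))-[230,160])*800/260)+[0,300])
```

```text
0.48 [252. 194.] [448. -79.]
0.43 [318. 175.] [495.  83.]
0.59 [319. 185.] [640.  13.]
0.5 [291. 237.] [509.  81.]
[ 0.45099672 -0.07606885  0.10210505] 0.9975265654856093
0 [ 67. 403.]
0.032 [ 61. 380.]
```

View pics/m1.png

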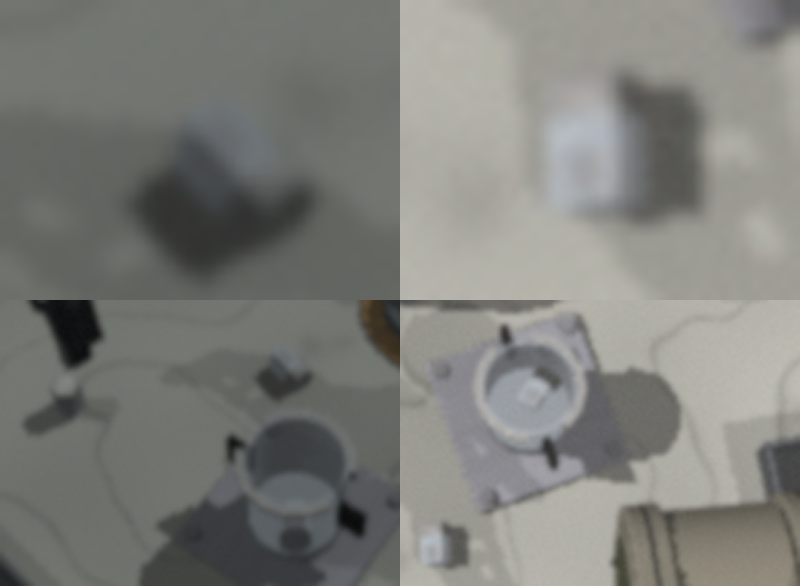

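The lower right panel shows vial one inside the jar at (538,388). The lying vial's long axis runs along world x (top right panel, (592,150)). Now the standing vial at (65,395).

Request:
jog_arm([
  [-2, -1, -30],
  [-2, -1, -60],
  [-2, -1, -80],
  [-2, -1, -90],
  [-2, -1, -90],
  [-2, -1, -90],
], turn=[0, 0, 0, 0, 0, 0])

```text
clock: 31.18
position: [0.4497, -0.0769, 0.0131]
ee_rot: [0.715, 0.699, 0.01, 0.006]
ft_force: [0.4, -0.1, 0.4]
grip_width: 0.994
```

Request:
jog_arm([
  [0, 0, 0],
  [0, 0, 0],
  [0, 0, 0],
  [0, 0, 0],
  [0, 0, 0],
  [0, 0, 0],
  [0, 0, 0],
  [0, 0, 0],
  [0, 0, 0],
  [0, 0, 0],
], turn=[0, 0, 0, 0, 0, 0, 0, 0, 0, 0], grip=8)

```text
clock: 32.02
position: [0.4499, -0.077, 0.0134]
ee_rot: [0.715, 0.699, 0.01, 0.006]
ft_force: [-2.6, -0.8, 7.0]
grip_width: 0.254
```

Run:
```python
from h import *
p=manip.camera("scene");q=manip.camera("top")
print(np.round(1000*onz(q,(291.2,230),.012)),np.round(1000*onz(p,(322.8,180),.012)))
for r in(p,q): rect(r,"vial1",.01)
```

```text
[525.  81.  12.] [521.  80.  12.]
vial1 0.5 px [315.0, 174.5, 331.8, 190.0] c [526.  78.] size [41. 23.] ang 3.8
vial1 0.45 px [284.4, 223.1, 295.5, 236.6] c [528.  83.] size [29. 22.] ang 0.2
vial1 0.43 px [318.3, 174.7, 329.5, 184.3] c [651.   0.] size [23. 37.] ang 53.4
```

Request:
jog_arm([
  [0, 0, 20],
  [0, 0, 60],
  [0, 0, 100],
  [10, 6, 124],
  [45, 25, 124],
  [80, 43, 124],
  [115, 63, 124],
  [150, 82, 124],
  [177, 93, 124],
  [177, 93, 124],
  [177, 93, 124],
  [177, 93, 124],
], turn=[0, 0, 0, 0, 0, 0, 0, 0, 0, 0, 0, 0])

```text
clock: 33.22
position: [0.6264, 0.016, 0.1369]
ee_rot: [0.715, 0.699, 0.01, 0.006]
ft_force: [0.6, -0.1, -0.2]
grip_width: 0.255
```

Request:
jog_arm([
  [0, 0, -20],
  [0, 0, -38],
  [0, 0, -44],
  [0, 0, -44],
  [0, 0, -44],
], turn=[0, 0, 0, 0, 0])

```text
clock: 33.63
position: [0.6261, 0.0153, 0.0935]
ee_rot: [0.715, 0.699, 0.009, 0.006]
ft_force: [-0.3, 0.4, 1.2]
grip_width: 0.254
```

Request:
jog_arm([
  [0, 0, 0],
  [0, 0, 0],
  [0, 0, 0],
  [0, 0, 0],
  [0, 0, 0],
  [0, 0, 0],
  [0, 0, 25],
  [0, 0, 60],
  [0, 0, 60],
], turn=[0, 0, 0, 0, 0, 0, 0, 0, 0], grip=85)

```text
clock: 34.38
position: [0.6287, 0.0164, 0.1596]
ee_rot: [0.715, 0.699, 0.012, 0.008]
ft_force: [-0.1, 1.3, 0.9]
grip_width: 0.997
```

Request:
jog_arm([
  [-104, 65, 0],
  [-104, 65, 0],
  [-104, 65, 0],
  [-104, 65, 0],
  [-104, 65, 0],
  [-104, 65, 0],
  [-104, 65, 0],
  [-104, 65, 0],
  [-104, 65, 0],
  [-104, 65, 0],
  [-104, 65, -30],
  [-104, 65, -60],
], turn=[91, 91, 91, 91, 91, 91, 91, 91, 91, 91, 91, 91])

```text
clock: 35.38
position: [0.526, 0.0816, 0.1001]
ee_rot: [0.044, 0.999, 0.015, -0.001]
ft_force: [0.1, -0.6, -0.1]
grip_width: 0.992
```

Request:
jog_arm([
  [0, 0, 0],
  [0, 0, 0],
  [0, 0, 0],
], turn=[7, 7, 7])

```text
clock: 35.63
position: [0.5262, 0.082, 0.1004]
ee_rot: [-0.015, 1.0, 0.015, -0.002]
ft_force: [0.1, -0.4, 0.7]
grip_width: 0.996
```

Run:
```python
from h import *
p=manip.camera("scene");q=manip.camera("top")
for r in(p,q):
  rect(r,"vial1",.01)
o=manip.get_obs();print(o["position"],np.degrees(2*np.arctan2(o["ee_rot"][1],o["ee_rot"][0]))-90,o["joint_pos"])
print(np.linalg.norm([p["frame"][170:190,312:332].mean()]))
```

```text
vial1 0.61 px [320.8, 215.0, 333.6, 225.6] c [613.  22.] size [21. 29.] ang 54.5
vial1 0.4 px [317.5, 175.9, 333.3, 190.0] c [527.  79.] size [42. 24.] ang 4.3
vial1 0.23 px [288.8, 193.1, 362.2, 267.8] c [628.  12.] size [144. 154.] ang 21.6
vial1 0.57 px [326.0, 174.0, 329.1, 180.1] c [658.  -5.] size [22. 16.] ang 44.0
[0.52654021 0.0816391  0.10094856] 91.82160660332349 [ 0.82909065  0.65503707 -1.35007891  1.81135551  0.65320846  1.22994019
  0.89367425]
99.57583333333334
```

Request:
jog_arm([
  [-1, -1, -25],
  [-1, -1, -50],
], turn=[0, 0])

```text
clock: 36.0
position: [0.527, 0.0805, 0.052]
ee_rot: [-0.015, 1.0, 0.014, 0.001]
ft_force: [0.6, -0.5, 0.4]
grip_width: 0.994
```

Run:
```python
from h import *
o=manip.get_obs();print(o["position"],o["joint_pos"])
```

```text
[0.52695891 0.08052694 0.05199029] [ 0.7857518   0.70288629 -1.28107028  1.85273444  0.71648978  1.15040986
  0.8554164 ]
```

j3 is moving away from its limit, so I can continue down.

Request:
jog_arm([
  [-1, 0, -20],
  [-1, 0, -36],
  [-1, 0, -45],
  [-1, 0, -47],
  [-1, 0, -47],
], turn=[0, 0, 0, 0, 0])

```text
clock: 36.42
position: [0.5261, 0.0807, 0.0052]
ee_rot: [-0.014, 1.0, 0.014, 0.001]
ft_force: [-0.1, -0.8, 0.5]
grip_width: 0.999
```

Request:
jog_arm([
  [0, 0, 0],
  [0, 0, 0],
  [0, 0, 0],
  [0, 0, 0],
  [0, 0, 0],
  [0, 0, 0],
  [0, 0, 0],
  [0, 0, 0],
  [0, 0, 0],
  [0, 0, 0],
], turn=[0, 0, 0, 0, 0, 0, 0, 0, 0, 0], grip=8)

```text
clock: 37.25
position: [0.5263, 0.0807, 0.0056]
ee_rot: [-0.014, 1.0, 0.014, 0.001]
ft_force: [-2.0, -1.2, 5.7]
grip_width: 0.257
```

Request:
jog_arm([
  [0, 0, 20],
  [0, 0, 60],
  [0, 0, 100],
  [0, 0, 125],
  [0, 0, 125],
], turn=[0, 0, 0, 0, 0])

```text
clock: 37.67
position: [0.5285, 0.0819, 0.1356]
ee_rot: [-0.015, 1.0, 0.014, 0.004]
ft_force: [-0.0, -0.5, -0.1]
grip_width: 0.25
```

Run:
```python
from h import *
p=manip.camera("scene");q=manip.camera("top")
def c(r,x0,y0,w,h,s):
    im=cv2.cvtColor(r["frame"],cv2.COLOR_RGB2BGR)[y0:y0+h,x0:x0+w];return cv2.resize(im,None,fx=s,fy=s,interpolation=cv2.INTER_CUBIC)
cv2.imwrite("pics/m2.png",np.hstack([c(p,270,110,100,140,4),c(q,270,140,100,140,4)]))
o=manip.get_obs();print(o["position"],o["joint_pos"],o["grip_width"])
```

```text
[0.52676101 0.08051052 0.13116658] [ 0.85771591  0.61448184 -1.38349101  1.78699292  0.61119511  1.26691079
  0.91784563] 0.25566294561736924
```

View pics/m2.png

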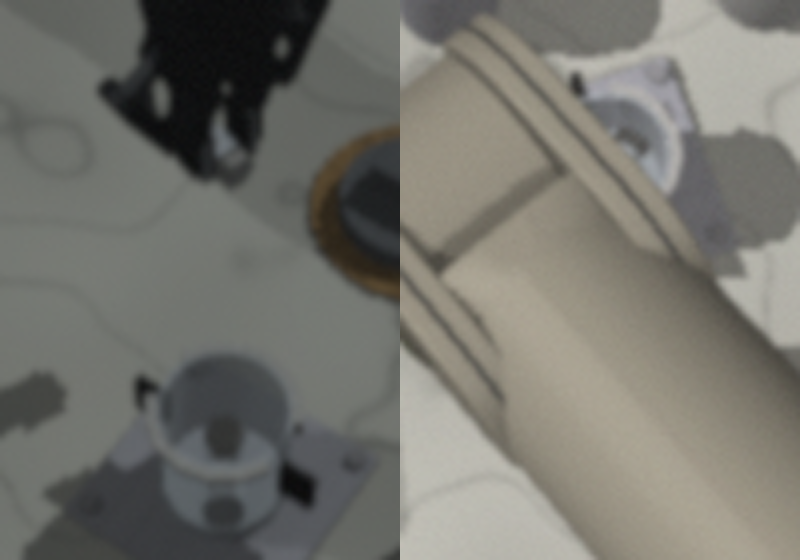

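The lying vial is held between the fingers at (225,140), and the jar is free below. Taking it over.

Request:
jog_arm([
  [25, -16, 5],
  [50, -33, 5],
  [75, -49, 5],
  [100, -65, 5],
  [110, -72, 5],
  [110, -72, 5],
  [110, -72, 5],
  [110, -72, -15],
  [110, -72, -33],
  [110, -72, -37],
  [110, -72, -37],
  [110, -72, -37],
], turn=[0, 0, 0, 0, 0, 0, 0, 0, 0, 0, 0, 0])

```text
clock: 38.77
position: [0.6364, 0.0091, 0.0946]
ee_rot: [-0.015, 1.0, 0.014, 0.002]
ft_force: [0.9, 0.7, 0.7]
grip_width: 0.257
```

Request:
jog_arm([
  [0, 0, 0],
  [0, 0, 0],
  [0, 0, 0],
  [0, 0, 0],
  [0, 0, 0],
  [0, 0, 0],
  [0, 0, 25],
  [0, 0, 60],
  [0, 0, 100],
  [0, 0, 120],
  [0, 0, 120],
], turn=[0, 0, 0, 0, 0, 0, 0, 0, 0, 0, 0], grip=85)

```text
clock: 39.68
position: [0.638, 0.0103, 0.22]
ee_rot: [-0.015, 1.0, 0.014, 0.005]
ft_force: [0.8, 1.3, 0.1]
grip_width: 0.992
```

Request:
jog_arm([
  [-140, -200, 30],
  [-140, -200, 30],
  [-140, -200, 30],
  [-140, -200, 30],
  [-140, -200, 30],
  [-140, -200, 30],
  [-140, -200, 30],
  [-140, -200, 30],
  [-140, -200, 30],
  [-140, -200, 30],
], turn=[-60, -60, -60, -60, -60, -60, -60, -60, -60, -60])

```text
clock: 40.52
position: [0.4976, -0.19, 0.2498]
ee_rot: [0.488, 0.872, 0.009, 0.012]
ft_force: [0.5, 0.2, 0.3]
grip_width: 0.994
```

Run:
```python
from h import *
p=manip.camera("scene");q=manip.camera("top")
def c(r,x0,y0,w,h,s):
    im=cv2.cvtColor(r["frame"],cv2.COLOR_RGB2BGR)[y0:y0+h,x0:x0+w];return cv2.resize(im,None,fx=s,fy=s,interpolation=cv2.INTER_CUBIC)
a=np.hstack([c(p,295,185,60,60,6.6),c(q,292,150,60,60,6.6)])
b=np.hstack([c(p,110,110,330,165,1.2),c(q,190,110,330,165,1.2)])
cv2.imwrite("pics/m3.png",np.vstack([a,b[:,:a.shape[1]]]))
for n,z in(("vial1",0.02),("bottle",.005),("carton",.005),("lid",.004),("can",0),("washbottle",0)):
  for r in(p,q):
    for d in manip.pinpoint(r,n): print(n,round(d["confidence"],2),np.round(d["at"]),np.round(1000*onz(r,d["at"],z)[:2]))
o=manip.get_obs();print(o["position"],o["clock"])
```

```text
vial1 0.59 [318. 221.] [611.   3.]
vial1 0.55 [328. 224.] [630.  16.]
vial1 0.58 [328. 187.] [630.  -9.]
vial1 0.57 [320. 188.] [628.  10.]
vial1 0.41 [320. 190.] [621.  11.]
bottle 0.85 [174. 246.] [ 468. -292.]
bottle 0.56 [444. 254.] [ 464. -292.]
carton 0.93 [198. 274.] [ 560. -278.]
carton 0.61 [174. 245.] [ 467. -290.]
lid 0.64 [375. 165.] [556. 217.]
lid 0.57 [236. 219.] [553. 218.]
can 0.59 [392. 248.] [754. 103.]
can 0.63 [284. 138.] [764. 102.]
washbottle 0.59 [323. 306.] [772. -99.]
washbottle 0.92 [358. 134.] [773. -88.]
[ 0.49798975 -0.18970882  0.24999307] 41.2167
```

View pics/m3.png

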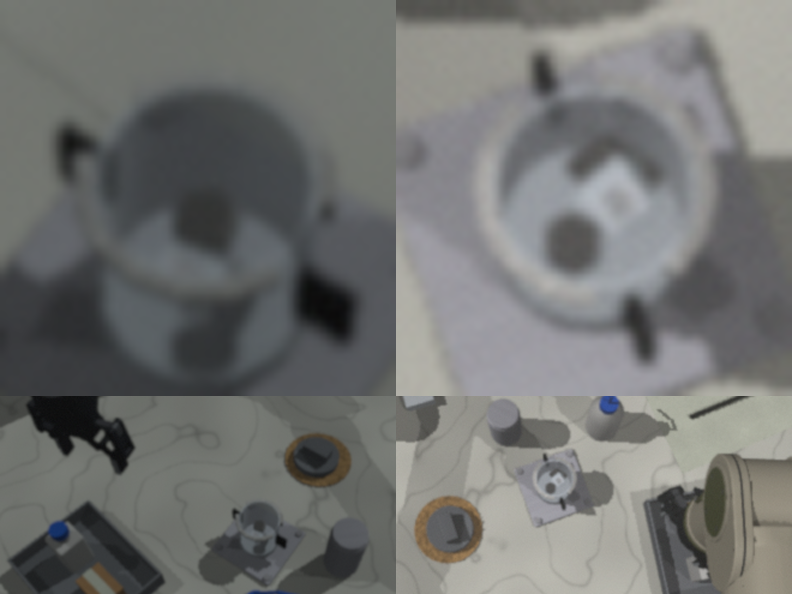

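The final view shows the vials inside the jar at (615,195), (572,240) and (610,160), and none left on the table. The lid is wholly on the mat, the bottle and carton are in the tray, and the can and wash bottle are in place. Handing in.

```bash
python3 -c "
from workcell import manip
print(manip.hand_in())"
```

```text
the job is handed in; nothing more can be done
None
```

The job is done and handed in at about 41 s on the robot's clock, with the gripper open and clear of everything.

- **Clearing:** I put the carton and then the square bottle in the tray, and both showed there in the last pictures.
- **Lid:** I turned it about 109° anticlockwise in one grip. It lifted off freely, and I laid it right way up on the mat, off-centre by a few millimetres but fully on it.
- **Vials:** I found three. One was knocked onto its side during the run, and I picked it up lying down. All three were let go from just above the rim, so they dropped to the jar floor.

**Last checks:**
- **Vial count:** the picture showed one white vial and two dark shapes in the jar. I take these as the three vials, but the shapes overlap, so the count is not certain. The networks found no vial on the table.
- **Can and wash bottle:** the position readings differ from those at the start by about a centimetre, no more than the networks scatter, and I saw no contact with either.
- **Other:** the camera view from above of the tray was partly hidden by the arm, so there I relied on the other camera. I pressed the lid down with about 16 N for a moment while placing it, then eased off before letting go.

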